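Put the glucose meter away in the supply drawer

TASK

The drawer of the red supply unit will not close because a carton stands on end in it: tip the carton over so that it lies flat in its own bin. Then set the blue glucose meter down, not dropped, display up in the empty bin, let go of it, and slide the drawer gently and fully shut. Keep the contents of the bins in their bins, and leave the other things on the table where they are.

Things in the scene. Friction and masses are not known exactly. Their poses are not given: they have to be found in the camera images.
- drawer (a joint): the unit's one working drawer, a slide: 0 when fully shut, grows as it comes out towards the robot; its stop is at 0.17 m and it starts 0.145 to 0.165 m open. It stays where it is left: about 2 N of friction plus 6 N per m/s, no spring, no latch
- drawer_pull (a point): middle of the front face of the drawer's aluminium pull strip (366 wide, 12 high, 14 mm proud of the 15 mm red front panel; panel and strip tops 6 mm above this point). x: direction the drawer is pushed shut; y along the strip; z up. The drawer's inside starts 29 mm in +x; the unit's black top is 20 mm higher and starts 29 mm plus the joint value in +x; the bins' floors are 46 mm lower
- carton: green carton with a white band, 30 x 60 x 85 mm (own x, y, z), about 0.09 kg, origin at its centre, z its long axis. Starts standing on end in one of the three bins, just behind the front panel and 33 mm taller, so it would strike the unit's top. Its bin is free beyond it (away from the robot), long enough for it to lie there on a 60 x 85 face, 30 mm high, and pass
- bin_carton_in (a point): middle of the inner floor of the carton's bin. Three like bins stand side by side across the drawer: white, open, free to slide up to 24 mm along the drawer, each 172 (x) x 110 (y) x 30 mm high outside, 3 mm walls and floor; x points into the unit, z up. The unit's top clears the bins' floors by 56 mm
- meter: blue glucose meter, rounded block 95 x 48 x 26 mm (its own x, y, z), 0.12 kg or so, origin at its centre; z points out of the display side. It starts lying display up on the table left of the drawer unit; grip it across its 48 mm
- bin_empty_in (a point): middle of the inner floor of the empty bin (any of the three places); axes and sizes as for the carton's bin, inside 166 x 104 mm. Its far end lies under the unit's top: the part open to above runs from the inner face of the drawer's front panel for as long as the joint value
- bin_stock_in (a point): middle of the inner floor of the third bin, with an ointment jar and a roll of tape; axes and sizes as for the others
- ointment: small blue jar, 36 mm across, 34 mm high, origin at the centre of its underside; stays in its bin
- tape: roll of white tape lying flat, 60 mm across, 22 mm high, origin at the centre of its underside; stays in its bin
- tin: white plaster tin with a green cross, 100 x 60 x 30 mm, origin at the centre of its underside, on the table left of the unit, 0.12 m or more (centres) from the meter; to be left alone
- gel: clear hand gel bottle, 60 mm across, 150 mm high, origin at the centre of its underside, standing left or right of the unit; to be left alone
- specimen: white specimen jar with orange cap, 56 mm across, 65 mm high, origin at the centre of its underside, standing left or right of the unit; to be left alone
- cup: paper cup, 68 mm across, 80 mm high, origin at the centre of its underside, standing left or right of the unit; to be left alone
Things that resemble listed ones, but are neither listed nor needed, are in the scene too. Of the things that look like the tape, the largest one is meant.

How it is judged:
By the outcome, as a careful person would: the job done as asked, in the order asked, and still so for the second after the job is handed in, with the robot touching nothing.
It also fails if it takes over 72 s, if anything falls off the work surface, if the arm or the gripper's body presses on something with over 40 N, if the wrist force passes 120 N, or if a joint passes its speed limit or range.

ROBOT

A 6-joint arm with a two-finger parallel gripper is mounted at the origin on the work surface. World frame = base frame: x ahead of the robot, y to its left, z up, the work surface at z = 0. Lengths are in m, angles in rad, forces in N, time in s.
With the tool pointing down it reaches from about 0.325 to 0.775 m from the base axis. Payload 9.3 kg.
Tool frame: the origin (TCP) lies at the centre of the arm's flange, where the gripper is bolted on; the fingertips stand 173 mm ahead of it and the grasp point (between the pads) lies 155 mm ahead of it; x points along the fingers, z is the direction in which the jaws open and shut, and the axes are right-handed (so a half turn about x gives the same grasp; the last joint's range is limited). The gripper opens to 85 mm and grips with 20 to 120 N. Pads are 22 mm wide; open, the fingers measure 114 mm over their backs; the gripper's body (76 mm by 85 mm) begins 54 mm behind the grasp point. The pads swing forward as they close: fully open they stand 13 mm farther back than shut.
Start: joints at [-1.323, 0.259, 0.021, 1.334, 0, 1.418], TCP at [0.215, -0.506, 0.405] pointing down, gripper open.
Joint ranges: [-3.04, 3.04], [-0.91, 1.82], [-1.04, 1.36], [-1.92, 1.95], [-1.52, 1.45], [-3.14, 3.14]. Speed limits (rad/s): [2.22, 2.22, 2.79, 3.14, 3.14, 3.14].

INTERFACE

Orientations are given as a rotation vector (axis times angle).
In Python, from rig import manip gives the robot as it stands.
- The arm moves only by the shell command python3 -m pendant 'ROWS' [FORCE]. ROWS is JSON, a list of rows, each an object of numbers: "dx", "dy", "dz": the shift along the tool's x, y, z in mm; "twist": the turn about the tool's x in rad; "claw": the gripper command: -1 is shut, 1 is fully open, values between are in proportion. A call has 1 to 8 rows; each row shifts and turns the commanded pose from where the row before left it, along the tool's axes as they then stand; what a row does not reach is not made up. A row lasts 1/8 s, in which the tool goes at most 62.5 mm and 10.7 degrees, less where a joint would pass 70% of its speed; a pose out of reach is approached as far as the arm can. A call with a gripper value outside its range is refused whole. The fingers move at their own pace and stop on an object; FORCE is the grip in N (left out, the last holds). Time passes only in rows, so rows that do not move let the fingers close. It gives the time, the measured TCP pose, the force and the opening at its end, in the units of the state.
- manip.state(): the state, without advancing time (a new reading comes with each control period).
- manip.camera(name): name is "side" or "top" or "wrist"; returns (picture, depth): 400x640x3 uint8, red, green, blue; 400x640 float32, m along the optical axis (not along the pixel's ray), 0 where there is no reading.
- manip.camera_info(name): a dict with "fx", "fy", "cx", "cy" (pixels), "R" (3x3) and "t" (3): a world point X has camera coordinates R X + t; the wrist camera has in their place "hand_eye" (4x4, takes a point from camera to tool coordinates, whose origin is the TCP and whose axes are the tool frame's). Camera axes: x right, y down, z forward; pixel columns grow to the right and rows downward; lengths in m; the calibration is good to about 2 mm. A picture is of the moment at which its call begins: read the wrist's pose just before it. camera_info takes no time and is no camera call.
- manip.close_job(): hands the job in, once; it reports no verdict.
The state is a dict: "t": time; "q": joint angles; "joint_velocities": joint speeds; "joint_efforts": joint torques, N m; "tool_pos": TCP position; "ee_rot": TCP orientation; "wrist_force": force on the tool from outside, world axes, zero at the start; "torque": the same for the moment, N m; "grip_width": finger opening in m.
Only numpy, scipy, OpenCV 4.12 (cv2) and the standard library are available. Lean on these libraries where they do the work, as an engineer would, in place of code of your own. Each camera call takes 0.05 s, during which the arm holds its last target. There are 200 camera calls.

## Working session

There is one attempt and no reset: what is moved stays moved. The work goes in short steps, Python scripts to look and compute and a shell command to move; the robot and the scene stay as the last step left them, time stands still between calls to the robot, and variables do not carry over. Pictures are saved under pics/ and viewed, about 8 in all and at most 12, crops included, and the job is handed in when it is done.

```bash
mkdir -p pics; ls
cat > h.py <<'E'
import numpy as np, cv2
from rig import manip
from scipy.spatial.transform import Rotation as Ro
def cam(n):
    s=manip.state(); im,d=manip.camera(n); c=manip.camera_info(n)
    if n=='wrist':
        T=np.eye(4);T[:3,:3]=Ro.from_rotvec(s['ee_rot']).as_matrix();T[:3,3]=s['tool_pos']
        M=T@np.array(c['hand_eye'])
        R=M[:3,:3];o=M[:3,3]
    else:
        R=np.array(c['R']).T;o=-R@np.array(c['t'])
    return im,d,(c['fx'],c['fy'],c['cx'],c['cy'],R,o)
def plane(C,u,v,z):
    fx,fy,cx,cy,R,o=C
    r=np.stack([(np.asarray(u,float)-cx)/fx,(np.asarray(v,float)-cy)/fy,np.ones(np.shape(u))],-1)@R.T
    return o+r*((z-o[2])/r[...,2])[...,None]
def pts(C,d):
    fx,fy,cx,cy,R,o=C
    v,u=np.indices(d.shape)
    return np.stack([(u-cx)/fx*d,(v-cy)/fy*d,d],-1)@R.T+o
def save(n,im,box=None,k=1):
    if box: im=im[box[1]:box[3],box[0]:box[2]]
    cv2.imwrite('pics/'+n+'.png',cv2.resize(im[...,::-1],None,fx=k,fy=k,interpolation=cv2.INTER_CUBIC))
E
python3 - <<'E'
from h import *
ims=[]
for n in('top','side'):
    im,d,C=cam(n); np.savez(n+'0.npz',im=im,d=d); save(n,im); print(n,C[5],C[4].round(2).tolist(),C[:4])
s=manip.state();print(s['tool_pos'],s['ee_rot'],s['t'],s['grip_width'])
print(Ro.from_rotvec(s['ee_rot']).as_matrix().round(3))
E
```

```text
pics
top [ 0.37056058 -0.00699396  1.10295067] [[0.0, -0.98, 0.21], [-1.0, -0.0, 0.0], [-0.0, -0.21, -0.98]] (401.5273203233351, 401.5273203233351, 313.8639686724425, 202.2711390622128)
side [-0.07950701  0.6467972   0.74912959] [[-0.72, -0.4, 0.56], [-0.69, 0.4, -0.6], [0.02, -0.82, -0.57]] (409.4685621340862, 409.4685621340862, 316.7129615389037, 204.30554255289712)
[ 0.21455585 -0.50637749  0.40413027] [ 0.9098702   1.37348693 -0.90859242] 0.1 0.08543225392643371
[[-0.     0.921  0.39 ]
 [ 0.001  0.39  -0.921]
 [-1.     0.    -0.001]]
```

View pics/top.png

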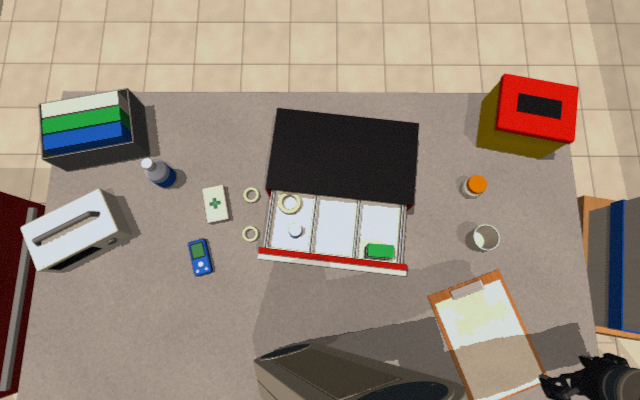

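View pics/side.png

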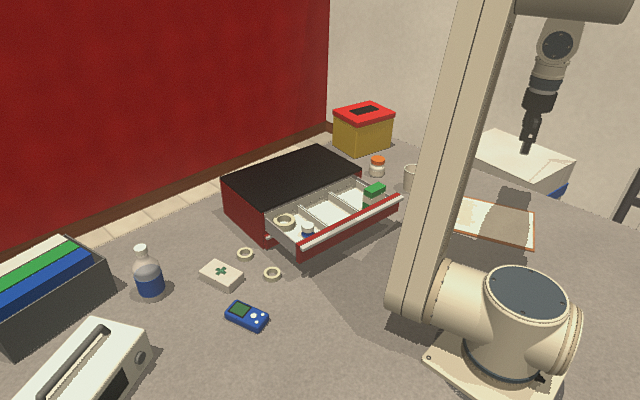

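The top view shows the stock bin on the left (tape 290,203; jar 295,230), the empty bin in the middle (335,228) and the carton bin on the right (carton 380,251).

Possible mix-ups:
- **Meter:** the blue block at (200,257). The blue binder (85,140) and gel bottle (158,172) are also blue.
- **Carton:** the green block in the drawer at (380,251). The green binder (80,120) and the tin's cross (215,204) are also green.
- **Tape:** the largest roll, at (290,203). Smaller rings are at (251,195) and (250,233).

I choose the meter at (200,257) and the carton at (380,251).

```bash
cat > m.py <<'E'
from h import *
out={}
for n in('top','side'):
    im,d,C=cam(n); P=pts(C,d); hsv=cv2.cvtColor(im,cv2.COLOR_RGB2HSV); H,S,V=[hsv[...,i].astype(int) for i in range(3)]
    X,Y,Z=P[...,0],P[...,1],P[...,2]
    reg=(X>.3)&(X<.85)&(d>0)
    m=reg&(H>50)&(H<75)&(S>120)&(Y<-.0)&(Z>.06)&(Y>-.3)
    g=P[m]; print(n,'carton n',len(g),'zpct',np.percentile(g[:,2],[5,50,95]).round(3))
    t=g[g[:,2]>np.percentile(g[:,2],97)-.006]; print(' top rect',[np.round(q,3) for q in cv2.minAreaRect((t[:,:2]*1000).astype(np.float32))],t.mean(0).round(3))
    m=reg&(H>100)&(H<128)&(S>110)&(Y>.15)&(Y<.4)&(X<.56)&(Z>.008)
    m=cv2.morphologyEx(m.astype(np.uint8),cv2.MORPH_CLOSE,np.ones((9,9)))>0
    g=P[m]; z=np.percentile(g[:,2],[5,50,95]); t=g[g[:,2]>z[1]-.006]
    print(' meter',len(g),z.round(3),[np.round(q,3) for q in cv2.minAreaRect((t[:,:2]*1000).astype(np.float32))])
    m=reg&((H<8)|(H>172))&(S>150)&(V>80)&(abs(Y)<.3)&(X<.62)&(Z>.02)
    g=P[m]; zz=np.percentile(g[:,2],95); t=g[g[:,2]>zz-.006]
    print(' panel top',zz.round(3),len(t),[np.round(q,3) for q in cv2.minAreaRect((t[:,:2]*1000).astype(np.float32))])
    m=reg&(V<60)&(abs(Y)<.3)&(X>.55)&(Z>.05)&(X<.85)
    g=P[m]; zz=np.median(g[:,2]); t=g[abs(g[:,2]-zz)<.006]
    print(' unit top',zz.round(3),[np.round(q,3) for q in cv2.minAreaRect((t[:,:2]*1000).astype(np.float32))])
    if n=='top':
        for nm,u,v in [('strip',300,263),('strip',300,264),('strip',300,262),('floor',335,235),('floor',335,215),('floorcarton',375,225),('tape',290,196),('jar',295,230),('table',230,300)]: print(nm,P[v,u].round(3),im[v,u])
        for u in (300,340,380): 
            print([(v,*P[v,u].round(3)[[0,2]],*im[v,u]) for v in range(254,273,1)])
        save('crop',im,(180,180,420,290),3)
E
python3 m.py
```

```text
top carton n 318 zpct [0.147 0.15  0.152]
 top rect [array([ 461.863, -162.306]), array([58.482, 29.414]), np.float64(85.29)] [ 0.462 -0.163  0.15 ]
 meter 494 [0.017 0.025 0.028] [array([400.122, 176.783]), array([360.344,  93.507]), np.float64(66.315)]
 panel top 0.12 806 [array([445.341, -49.831]), array([363.178,  13.733]), np.float64(83.574)]
 unit top 0.131 [array([705.562, -79.622]), array([369.999, 221.003]), np.float64(83.554)]
strip [0.433 0.028 0.119] [169 163 150]
strip [0.438 0.032 0.   ] [126 116 105]
strip [0.436 0.028 0.119] [206 200 186]
floor [ 0.51  -0.061  0.063] [212 219 228]
floor [ 0.562 -0.061  0.064] [214 220 228]
floorcarton [ 0.537 -0.166  0.06 ] [213 219 226]
tape [0.611 0.058 0.074] [131 132 133]
jar [0.517 0.042 0.101] [213 221 229]
table [ 0.342  0.219 -0.005] [155 142 131]
[(254, np.float64(0.455), np.float64(0.117), np.uint8(186), np.uint8(26), np.uint8(12)), (255, np.float64(0.453), np.float64(0.115), np.uint8(185), np.uint8(24), np.uint8(5)), (256, np.float64(0.45), np.float64(0.116), np.uint8(187), np.uint8(29), np.uint8(20)), (257, np.float64(0.44
[... 4533 characters left out ...]
loat64(0.417), np.float64(0.117), np.uint8(211), np.uint8(212), np.uint8(200)), (271, np.float64(0.415), np.float64(0.115), np.uint8(211), np.uint8(216), np.uint8(202)), (272, np.float64(0.413), np.float64(0.118), np.uint8(193), np.uint8(194), np.uint8(184))]
side carton n 120 zpct [0.108 0.15  0.152]
 top rect [array([ 462.015, -165.55 ]), array([60.429, 29.108]), np.float64(86.466)] [ 0.462 -0.165  0.15 ]
 meter 696 [0.012 0.024 0.027] [array([453.826, 300.625]), array([93.946, 48.275]), np.float64(15.814)]
 panel top 0.119 417 [array([518.447, -59.749]), array([370.409, 163.036]), np.float64(83.364)]
 unit top 0.131 [array([703.888, -79.041]), array([373.754, 223.114]), np.float64(83.85)]
```

View pics/crop.png

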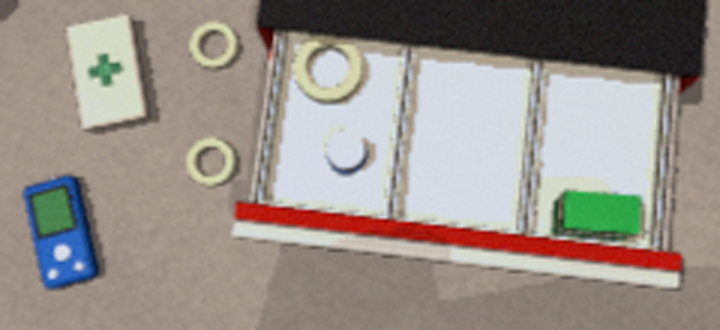

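The crop confirms the choices: the meter (display end up-left, about (50,210)), the carton (600,212) just behind the panel, and the middle bin empty. Next I'll push the carton over with shut fingers above the panel.

```bash
cat > go.py <<'E'
import sys
from h import *
# drawer frame: panel-top centre, d = push-shut direction, l = left
PC=np.array([.4453,-.0498]); a=np.radians(-6.48); D=np.array([np.cos(a),np.sin(a)]); L=np.array([-D[1],D[0]])
def go(x,y,z,yaw):   # target TCP, yaw (deg) of tool y in world; prints twist then shifts
    s=manip.state(); R=Ro.from_rotvec(s['ee_rot']).as_matrix()
    cur=np.arctan2(R[1,1],R[0,1]); tw=-(np.radians(yaw)-cur); tw=(tw+np.pi)%(2*np.pi)-np.pi
    R2=R@Ro.from_rotvec([tw,0,0]).as_matrix()
    dl=R2.T@(np.array([x,y,z])-s['tool_pos'])*1000
    print('t',round(s['t'],2),'q6',round(s['q'][5],2),'twist',round(tw,3),'dx dy dz',dl.round(1),'F',np.round(s['wrist_force'],1),'w',round(s['grip_width'],4))
def dr(dd,ll): return PC+dd*D+ll*L
E
python3 -c "
from go import *
p=dr(-.035,-.112);go(*p,.303,-6.48)"
```

```text
t 0.2 q6 1.42 twist 0.514 dx dy dz [ 101.5  142.7 -367.6] F [0.5 0.2 0. ] w 0.0852
```

```bash
python3 -m pendant '[{"twist":0.171,"claw":-1},{"twist":0.171,"claw":-1},{"twist":0.172,"claw":-1},{"dy":24,"dz":-61,"claw":-1},{"dy":24,"dz":-61,"claw":-1},{"dy":24,"dz":-61,"claw":-1},{"dy":24,"dz":-61,"claw":-1},{"dy":24,"dz":-61,"claw":-1}]' 30; python3 -m pendant '[{"dy":22,"dz":-61,"claw":-1},{"claw":-1},{"claw":-1}]';  python3 -c "
from go import *
p=dr(-.035,-.112);go(*p,.303,-6.48)"
```

```text
t 0.2 q6 1.42 twist 0.514 dx dy dz [ 101.5  142.7 -367.6] F [0.5 0.2 0. ] w 0.0852$[0]: bad value
$[0]: bad value
```

```bash
python3 -m pendant '[{"dx":0,"dy":0,"dz":0,"twist":0.171,"claw":-1}]' 30; python3 -m pendant --help
```

```text
t: 0.32
tool_pos: [0.2146, -0.5064, 0.4045]
ee_rot: [1.041, 1.308, -1.04]
wrist_force: [-0.9, -0.4, -0.7]
grip_width: 0.0698invalid input: not JSON, or not a number
```

All five fields are needed in every row.

```bash
python3 -m pendant '[{"dx":0,"dy":0,"dz":0,"twist":0.171,"claw":-1},{"dx":0,"dy":0,"dz":0,"twist":0.172,"claw":-1},{"dx":0,"dy":24,"dz":-57,"twist":0,"claw":-1},{"dx":0,"dy":24,"dz":-57,"twist":0,"claw":-1},{"dx":0,"dy":24,"dz":-57,"twist":0,"claw":-1},{"dx":0,"dy":24,"dz":-57,"twist":0,"claw":-1},{"dx":0,"dy":24,"dz":-57,"twist":0,"claw":-1},{"dx":0,"dy":22,"dz":-57,"twist":0,"claw":-1}]'; python3 -m pendant '[{"dx":0,"dy":0,"dz":-25,"twist":0,"claw":-1},{"dx":0,"dy":0,"dz":0,"twist":0,"claw":-1},{"dx":0,"dy":0,"dz":0,"twist":0,"claw":-1}]';  python3 -c "
from go import *
p=dr(-.035,-.112);go(*p,.303,-6.48)"
```

```text
t: 1.32
tool_pos: [0.3948, -0.1808, 0.4048]
ee_rot: [1.292, 1.153, -1.292]
wrist_force: [1.0, 0.1, 0.6]
grip_width: 0.0001
t: 1.7
tool_pos: [0.3971, -0.1582, 0.4047]
ee_rot: [1.292, 1.153, -1.292]
wrist_force: [0.2, 0.1, -0.6]
grip_width: -0.0
t 1.7 q6 2.68 twist -0.0 dx dy dz [101.7   0.6  -1.2] F [ 0.2  0.1 -0.6] w -0.0
```

```bash
python3 -m pendant '[{"dx":50,"dy":0,"dz":0,"twist":0,"claw":-1},{"dx":50,"dy":0,"dz":0,"twist":0,"claw":-1},{"dx":0,"dy":15,"dz":0,"twist":0,"claw":-1},{"dx":0,"dy":15,"dz":0,"twist":0,"claw":-1},{"dx":0,"dy":5,"dz":0,"twist":0,"claw":-1},{"dx":0,"dy":5,"dz":0,"twist":0,"claw":-1},{"dx":0,"dy":5,"dz":0,"twist":0,"claw":-1},{"dx":0,"dy":5,"dz":0,"twist":0,"claw":-1}]'
python3 - <<'E'
from h import *
im,d,C=cam('side'); save('push1',im,(220,140,460,280),3)
E
```

```text
t: 2.7
tool_pos: [0.447, -0.1634, 0.305]
ee_rot: [1.292, 1.153, -1.292]
wrist_force: [-1.3, 0.0, -0.4]
grip_width: 0.0
```

View pics/push1.png

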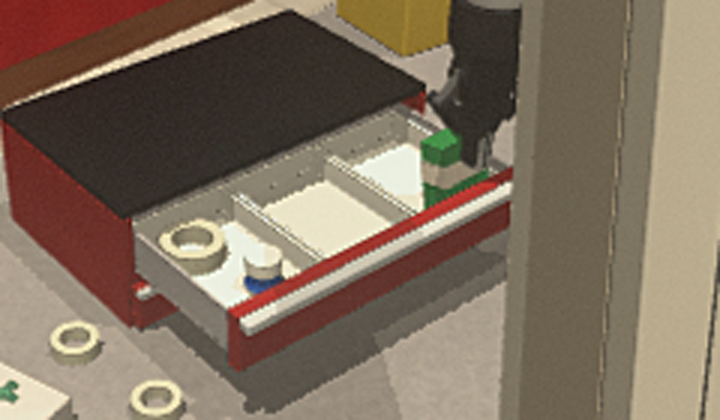

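The carton (440,170 in the crop) is in contact with the fingers and starting to tilt. I'll continue slowly.

```bash
python3 -m pendant '[{"dx":0,"dy":5,"dz":0,"twist":0,"claw":-1},{"dx":0,"dy":5,"dz":0,"twist":0,"claw":-1},{"dx":0,"dy":5,"dz":0,"twist":0,"claw":-1},{"dx":0,"dy":5,"dz":0,"twist":0,"claw":-1}]'
cat > c.py <<'E'
from go import *
im,d,C=cam('top'); P=pts(C,d); hsv=cv2.cvtColor(im,cv2.COLOR_RGB2HSV).astype(int); X,Y,Z=np.moveaxis(P,-1,0)
m=(hsv[...,0]>50)&(hsv[...,0]<75)&(hsv[...,1]>120)&(abs(X-.52)<.12)&(Y<-.08)&(Y>-.25)&(Z>.05)
g=P[m]; q=(g[:,:2]-PC); print('n',m.sum(),'z',np.percentile(g[:,2],[5,50,95]).round(3),'d',np.percentile(q@D,[1,99]).round(3),'l',np.percentile(q@L,[1,99]).round(3))
np.savez('top1.npz',im=im,d=d)
E
python3 c.py
```

```text
t: 3.25
tool_pos: [0.4671, -0.1658, 0.3047]
ee_rot: [1.292, 1.154, -1.292]
wrist_force: [-0.4, -0.4, -0.3]
grip_width: -0.0001
n 156 z [0.094 0.135 0.153] d [0.023 0.108] l [-0.113 -0.056]
```

```bash
python3 -c "
from h import *
im=np.load('top1.npz')['im']; a=im[150:300,260:440]
s=cam('side')[0][150:270,320:420]
b=cv2.resize(s,(375,450)); a=cv2.resize(a,(420,350)); a=np.pad(a,((0,100),(0,0),(0,0))); save('tilt',np.hstack([a,b]))"
```

```text
(no output)
```

View pics/tilt.png

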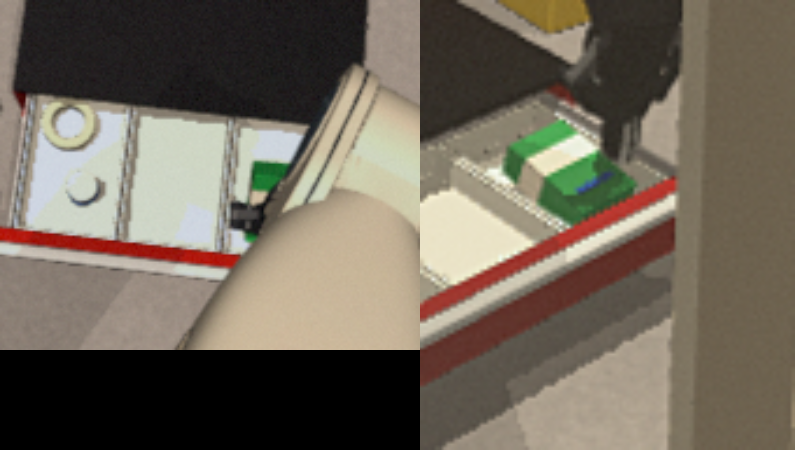

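The side half shows the carton lying flat, white band up (560,160), with the fingers above it. I'll lift away and go over the meter.

```bash
python3 -m pendant '[{"dx":-40,"dy":0,"dz":0,"twist":0,"claw":-1},{"dx":-50,"dy":0,"dz":0,"twist":0,"claw":-1},{"dx":0,"dy":0,"dz":0,"twist":0,"claw":-1}]'; python3 -c "
from go import *
go(.454,.301,.37,15.8)"
```

```text
t: 3.72
tool_pos: [0.467, -0.1659, 0.398]
ee_rot: [1.293, 1.147, -1.289]
wrist_force: [1.0, -0.4, -0.6]
grip_width: 0.0001
t 3.73 q6 2.74 twist -0.389 dx dy dz [  26.6  114.4 -452.9] F [ 1.  -0.4 -0.6] w 0.0001
```

The last joint would run out of range, so I'll use the half-turned grasp, opening the gripper on the way.

```bash
python3 -m pendant '[{"dx":0,"dy":0,"dz":0,"twist":-0.1765,"claw":1},{"dx":0,"dy":0,"dz":0,"twist":-0.1765,"claw":1},{"dx":0,"dy":0,"dz":0,"twist":-0.1765,"claw":1},{"dx":0,"dy":0,"dz":0,"twist":-0.1765,"claw":1},{"dx":0,"dy":0,"dz":0,"twist":-0.1765,"claw":1},{"dx":0,"dy":0,"dz":0,"twist":-0.1765,"claw":1},{"dx":0,"dy":0,"dz":0,"twist":-0.1765,"claw":1},{"dx":0,"dy":0,"dz":0,"twist":-0.1765,"claw":1}]' | head -1; python3 -m pendant '[{"dx":0,"dy":0,"dz":0,"twist":-0.1765,"claw":1},{"dx":0,"dy":0,"dz":0,"twist":-0.1765,"claw":1},{"dx":0,"dy":0,"dz":0,"twist":-0.1765,"claw":1},{"dx":0,"dy":0,"dz":0,"twist":-0.1765,"claw":1},{"dx":0,"dy":0,"dz":0,"twist":-0.1765,"claw":1},{"dx":0,"dy":0,"dz":0,"twist":-0.1765,"claw":1},{"dx":0,"dy":0,"dz":0,"twist":-0.1765,"claw":1},{"dx":0,"dy":0,"dz":0,"twist":-0.1765,"claw":1}]' | head -1;  python3 -m pendant '[{"dx":0,"dy":0,"dz":0,"twist":-0.1765,"claw":1},{"dx":0,"dy":0,"dz":0,"twist":-0.1765,"claw":1},{"dx":0,"dy":0,"dz":0,"twist":-0.1765,"claw":1},{"dx":0,"dy":0,"dz":0,"twist":-0.1765,"claw":1},{"dx":0,"dy":0,"dz":0,"twist":0,"claw":1}]'; python3 -c "
from go import *
go(.454,.301,.37,195.8)"
```

```text
t: 4.72
t: 5.72
t: 6.35
tool_pos: [0.4665, -0.1657, 0.3939]
ee_rot: [-1.407, 1.067, 1.409]
wrist_force: [0.4, 0.6, 0.0]
grip_width: 0.0855
t 6.35 q6 -0.78 twist -0.002 dx dy dz [  24.2 -115.   452.4] F [0.4 0.6 0. ] w 0.0855
```

```bash
python3 -m pendant '[{"dx":3,"dy":-14,"dz":56,"twist":0,"claw":1},{"dx":3,"dy":-14,"dz":56,"twist":0,"claw":1},{"dx":3,"dy":-14,"dz":56,"twist":0,"claw":1},{"dx":3,"dy":-14,"dz":56,"twist":0,"claw":1},{"dx":3,"dy":-14,"dz":56,"twist":0,"claw":1},{"dx":3,"dy":-15,"dz":57,"twist":0,"claw":1},{"dx":3,"dy":-15,"dz":57,"twist":0,"claw":1},{"dx":3,"dy":-15,"dz":58,"twist":0,"claw":1}]' | head -2;python3 -m pendant '[{"dx":0,"dy":0,"dz":0,"twist":0,"claw":1},{"dx":0,"dy":0,"dz":0,"twist":0,"claw":1}]'; python3 c.py
python3 - <<'E'
from go import *
go(.454,.301,.178,195.8)
im,d,C=cam('wrist'); np.savez('w0.npz',im=im,d=d)
P=pts(C,d); hsv=cv2.cvtColor(im,cv2.COLOR_RGB2HSV).astype(int); X,Y,Z=np.moveaxis(P,-1,0)
m=(hsv[...,0]>100)&(hsv[...,0]<128)&(hsv[...,1]>110)&(d>0)
g=P[m];print(len(g)); g=g[(abs(g[:,0]-.454)<.08)&(abs(g[:,1]-.301)<.08)]; t=g[g[:,2]>np.median(g[:,2])-.006]
print(len(g),np.percentile(g[:,2],[5,50,95]).round(3),cv2.minAreaRect((t[:,:2]*1000).astype(np.float32)))
t=np.load('top1.npz')['im'][150:300,180:440]
save('w0',np.vstack([cv2.resize(im,(560,350)),cv2.resize(t,(560,250))[...]]) if 0 else np.hstack([cv2.resize(im,(400,250)),cv2.resize(t,(400,250))]))
E
```

```text
t: 7.35
tool_pos: [0.4541, 0.3025, 0.3702]
t: 7.6
tool_pos: [0.4543, 0.3005, 0.3701]
ee_rot: [-1.408, 1.068, 1.408]
wrist_force: [-0.4, 0.3, 0.1]
grip_width: 0.0855
n 503 z [0.092 0.095 0.097] d [0.045 0.129] l [-0.137 -0.079]
t 7.65 q6 0.16 twist -0.003 dx dy dz [192.4   0.    1.3] F [ 0.2 -1.3 -0.6] w 0.0851
2641
2055 [0.021 0.025 0.269] ((451.41424560546875, 296.394287109375), (117.5341796875, 99.55524444580078), 67.43016815185547)
```

View pics/w0.png

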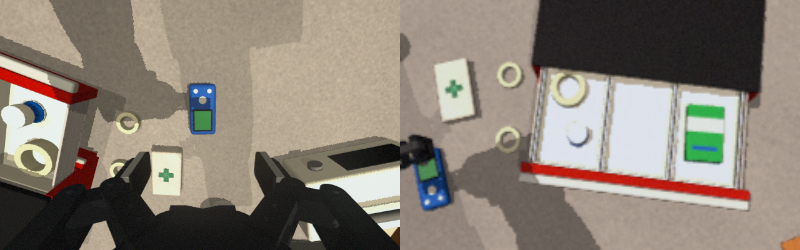

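Right half: the carton lies flat inside its bin (705,130; top at z 0.096). Left half: the wrist view shows the meter at (202,108), clear for the grasp.

Run:
```python
from go import *
f=np.load('w0.npz');im=f['im'];d=f['d'];C=cam('wrist')[2]
P=pts(C,d); hsv=cv2.cvtColor(im,cv2.COLOR_RGB2HSV).astype(int); Z=P[...,2]
m=(hsv[...,0]>100)&(hsv[...,0]<128)&(hsv[...,1]>110)&(Z<.05)&(Z>.015)
g=P[m]; g=g[(abs(g[:,0]-.454)<.08)&(abs(g[:,1]-.301)<.08)]
(c,s,a)=cv2.minAreaRect((g[:,:2]*1000).astype(np.float32)); print(c,s,a,np.median(g[:,2]))
# rays onto plane z=.024 as check of depth
v,u=np.nonzero(m); q=plane(C,u,v,.024);q=q[(abs(q[:,0]-.454)<.08)&(abs(q[:,1]-.301)<.08)]; print(cv2.minAreaRect((q[:,:2]*1000).astype(np.float32)))
print(P[200:260:20,150].round(3), 'table', np.median(Z[(abs(P[...,0]-.4)<.02)&(abs(P[...,1]-.3)<.05)]).round(4))
go(c[0]/1e3,c[1]/1e3,.178,195.8)
```

```text
(454.898193359375, 298.904541015625) (93.12580871582031, 47.1292724609375) 16.1563777923584 0.02475555644012911
((454.3742370605469, 298.72100830078125), (93.24061584472656, 46.49238204956055), 15.978716850280762)
[[ 0.549  0.098 -0.   ]
 [ 0.576  0.1   -0.   ]
 [ 0.605  0.103 -0.001]] table -0.0002
t 7.75 q6 0.16 twist -0.003 dx dy dz [192.8  -0.   -0.4] F [-0.1 -0.4 -0.6] w 0.0854
```

```bash
python3 -m pendant '[{"dx":50,"dy":0,"dz":0,"twist":0,"claw":1},{"dx":50,"dy":0,"dz":0,"twist":0,"claw":1},{"dx":40,"dy":0,"dz":0,"twist":0,"claw":1},{"dx":25,"dy":0,"dz":0,"twist":0,"claw":1},{"dx":15,"dy":0,"dz":0,"twist":0,"claw":1},{"dx":11,"dy":0,"dz":0,"twist":0,"claw":1},{"dx":0,"dy":0,"dz":0,"twist":0,"claw":1},{"dx":0,"dy":0,"dz":0,"twist":0,"claw":1}]'; python3 -m pendant '[{"dx":0,"dy":0,"dz":0,"twist":0,"claw":0.2},{"dx":0,"dy":0,"dz":0,"twist":0,"claw":-0.1},{"dx":0,"dy":0,"dz":0,"twist":0,"claw":-1},{"dx":0,"dy":0,"dz":0,"twist":0,"claw":-1},{"dx":0,"dy":0,"dz":0,"twist":0,"claw":-1}]' 30
```

```text
t: 8.75
tool_pos: [0.4548, 0.3006, 0.1805]
ee_rot: [-1.409, 1.065, 1.408]
wrist_force: [0.2, 0.2, 0.4]
grip_width: 0.0851
t: 9.38
tool_pos: [0.4546, 0.3006, 0.1802]
ee_rot: [-1.409, 1.065, 1.409]
wrist_force: [-1.6, -0.1, 5.6]
grip_width: 0.0472
```

```bash
python3 -m pendant '[{"dx":-20,"dy":0,"dz":0,"twist":0,"claw":-1},{"dx":-40,"dy":0,"dz":0,"twist":0,"claw":-1},{"dx":-50,"dy":0,"dz":0,"twist":0,"claw":-1},{"dx":-50,"dy":0,"dz":0,"twist":0,"claw":-1},{"dx":0,"dy":0,"dz":0,"twist":0,"claw":-1}]'
python3 - <<'E'
from go import *
# empty bin: floor/wall profile along l from first (unobstructed) top image, and along d
f=np.load('top1.npz');C=cam('top')[2];P=pts(C,f['d']);q=(P[...,:2]-PC);dd=q@D;ll=q@L;Z=P[...,2]
for nm,msk,k in(('l',(abs(dd-.09)<.03)&(abs(ll)<.08),ll),('d',(abs(ll)<.03)&(dd>-.03)&(dd<.19),dd)):
    b=np.round(k[msk]/.004).astype(int); print(nm,[(i*4,int(1000*np.median(Z[msk][b==i]))) for i in np.unique(b)])
p=dr(.083,0);go(*p,.33,173.5)
im,d,C=cam('wrist')
s=manip.state();P=pts(C,d);hsv=cv2.cvtColor(im,cv2.COLOR_RGB2HSV).astype(int)
m=(hsv[...,0]>100)&(hsv[...,0]<128)&(hsv[...,1]>110)&(d>0)&(d<.35)&(P[...,2]>.1)
g=P[m];print(len(g),np.percentile(g,[5,50,95],axis=0).round(3) if len(g) else '')
im2=cam('side')[0]
save('held',np.hstack([cv2.resize(im,(480,300)),cv2.resize(im2[180:340,160:310],(280,300))]))
E
```

```text
t: 10.0
tool_pos: [0.455, 0.3008, 0.3433]
ee_rot: [-1.41, 1.06, 1.405]
wrist_force: [0.1, -0.6, -2.2]
grip_width: 0.0472
l [(np.int64(-80), 91), (np.int64(-76), 65), (np.int64(-72), 64), (np.int64(-68), 64), (np.int64(-64), 64), (np.int64(-60), 91), (np.int64(-56), 74), (np.int64(-52), 86), (np.int64(-48), 64), (np.int64(-44), 64), (np.int64(-40), 64), (np.int64(-36), 63), (np.int64(-32), 64), (np.int64(-28), 65), (np.int64(-24), 64), (np.int64(-20), 64), (np.int64(-16), 64), (np.int64(-12), 64), (np.int64(-8), 64), (np.int64(-4), 64), (np.int64(0), 64), (np.int64(4), 64), (np.int64(8), 64), (np.int64(12), 64), (np.int64(16), 65), (np.int64(20), 64), (np.int64(24), 65), (np.int64(28), 65), (np.int64(32), 64), (np.int64(36), 64), (np.int64(40), 64), (np.int64(44), 65), (np.int64(48), 64), (np.int64(52), 66), (np.int64(56), 88), (np.int64(60), 89), (np.int64(64), 64), (np.int64(68), 65), (np.int64(72), 65), (np.int64(76), 64), (np.int64(80), 63)]
d [(np.int64(-28), -1), (np.int64(-24), -1), (np.int64(-20), 114), (np.int64(-16), 115), (np.int64(-12), 117), (np.int64(-8), 115), (np.int64
[... 461 characters left out ...]
(88), 64), (np.int64(92), 64), (np.int64(96), 64), (np.int64(100), 64), (np.int64(104), 64), (np.int64(108), 63), (np.int64(112), 64), (np.int64(116), 64), (np.int64(120), 64), (np.int64(124), 64), (np.int64(128), 64), (np.int64(132), 64), (np.int64(136), 63), (np.int64(140), 64), (np.int64(144), 64), (np.int64(148), 64), (np.int64(152), 123), (np.int64(156), 128), (np.int64(160), 127), (np.int64(164), 127), (np.int64(168), 131), (np.int64(172), 131), (np.int64(176), 130), (np.int64(180), 131), (np.int64(184), 130), (np.int64(188), 130)]
t 10.05 q6 0.16 twist 0.389 dx dy dz [  10.7 -113.4 -349.2] F [-0.2  0.1 -1.6] w 0.0474
9587 [[0.409 0.272 0.18 ]
 [0.432 0.292 0.185]
 [0.481 0.322 0.186]]
```

View pics/held.png

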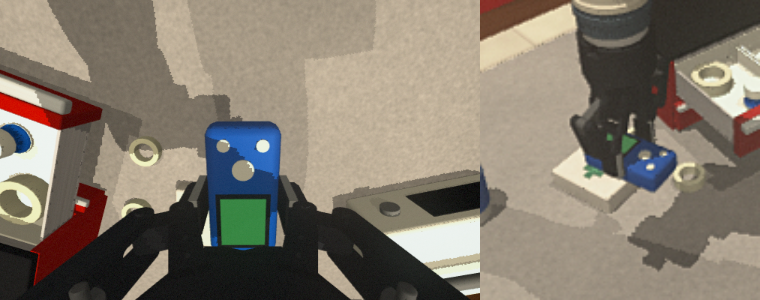

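The meter is held level between the pads, display up. Next I move it over the middle bin.

```bash
python3 -m pendant '[{"dx":0,"dy":0,"dz":0,"twist":0.13,"claw":-1},{"dx":0,"dy":0,"dz":0,"twist":0.13,"claw":-1},{"dx":0,"dy":0,"dz":0,"twist":0.13,"claw":-1},{"dx":0,"dy":-8,"dz":-25,"twist":0,"claw":-1},{"dx":0,"dy":-16,"dz":-50,"twist":0,"claw":-1},{"dx":0,"dy":-16,"dz":-50,"twist":0,"claw":-1},{"dx":0,"dy":-17,"dz":-50,"twist":0,"claw":-1},{"dx":0,"dy":-17,"dz":-50,"twist":0,"claw":-1}]' | head -2;  python3 -m pendant '[{"dx":0,"dy":-16,"dz":-50,"twist":0,"claw":-1},{"dx":0,"dy":-16,"dz":-50,"twist":0,"claw":-1},{"dx":0,"dy":-7,"dz":-24,"twist":0,"claw":-1},{"dx":0,"dy":0,"dz":0,"twist":0,"claw":-1},{"dx":0,"dy":0,"dz":0,"twist":0,"claw":-1}]'
python3 - <<'E'
from go import *
p=dr(.081,0);go(*p,.248,173.5)
im,d,C=cam('wrist');P=pts(C,d);hsv=cv2.cvtColor(im,cv2.COLOR_RGB2HSV).astype(int)
m=(hsv[...,0]>100)&(hsv[...,0]<128)&(hsv[...,1]>110)&(d>0)&(P[...,2]>.13)&(P[...,2]<.25)
g=P[m];q=g[:,:2]-PC;print(len(g),'z',np.percentile(g[:,2],[5,50,95]).round(3),'d',np.percentile(q@D,[1,99]).round(3),'l',np.percentile(q@L,[1,99]).round(3))
E
```

```text
t: 11.15
tool_pos: [0.5021, 0.0669, 0.3379]
t: 11.78
tool_pos: [0.5265, -0.0586, 0.3385]
ee_rot: [-1.123, 1.262, 1.126]
wrist_force: [-0.6, -0.4, -1.3]
grip_width: 0.047
t 11.78 q6 -0.15 twist -0.001 dx dy dz [90.5  0.5 -0.5] F [-0.6 -0.4 -1.3] w 0.047
9625 z [0.178 0.183 0.184] d [0.035 0.121] l [-0.023  0.023]
```

```bash
python3 -m pendant '[{"dx":25,"dy":0,"dz":0,"twist":0,"claw":-1},{"dx":30,"dy":0,"dz":0,"twist":0,"claw":-1},{"dx":18,"dy":0,"dz":0,"twist":0,"claw":-1},{"dx":9,"dy":0,"dz":0,"twist":0,"claw":-1},{"dx":4,"dy":0,"dz":0,"twist":0,"claw":-1},{"dx":2,"dy":0,"dz":0,"twist":0,"claw":-1},{"dx":0,"dy":0,"dz":0,"twist":0,"claw":-1}]'; python3 -m pendant '[{"dx":1,"dy":0,"dz":0,"twist":0,"claw":-1},{"dx":1,"dy":0,"dz":0,"twist":0,"claw":-1},{"dx":0,"dy":0,"dz":0,"twist":0,"claw":-1}]'
```

```text
t: 12.7
tool_pos: [0.5269, -0.0591, 0.2521]
ee_rot: [-1.125, 1.261, 1.124]
wrist_force: [-0.1, -0.3, -1.2]
grip_width: 0.0474
t: 13.08
tool_pos: [0.5268, -0.0592, 0.2497]
ee_rot: [-1.124, 1.261, 1.124]
wrist_force: [-0.6, 0.2, -2.3]
grip_width: 0.0473
```

```bash
python3 -m pendant '[{"dx":1,"dy":0,"dz":0,"twist":0,"claw":-1},{"dx":1,"dy":0,"dz":0,"twist":0,"claw":-1},{"dx":0,"dy":0,"dz":0,"twist":0,"claw":-1}]';  python3 -m pendant '[{"dx":1,"dy":0,"dz":0,"twist":0,"claw":-1},{"dx":1,"dy":0,"dz":0,"twist":0,"claw":-1},{"dx":0,"dy":0,"dz":0,"twist":0,"claw":-1}]'
```

```text
t: 13.45
tool_pos: [0.5268, -0.0591, 0.2476]
ee_rot: [-1.124, 1.261, 1.124]
wrist_force: [-0.4, -1.0, -1.6]
grip_width: 0.0476
t: 13.82
tool_pos: [0.527, -0.0591, 0.2462]
ee_rot: [-1.125, 1.261, 1.123]
wrist_force: [-0.7, 0.1, 4.5]
grip_width: 0.0472
```

Contact: the vertical force rose from about -1.6 to +4.5 N. Now I release gently with a narrow opening.

```bash
python3 -m pendant '[{"dx":0,"dy":0,"dz":0,"twist":0,"claw":0.2},{"dx":0,"dy":0,"dz":0,"twist":0,"claw":0.3},{"dx":0,"dy":0,"dz":0,"twist":0,"claw":0.4},{"dx":0,"dy":0,"dz":0,"twist":0,"claw":0.4}]';  python3 -m pendant '[{"dx":-10,"dy":0,"dz":0,"twist":0,"claw":0.4},{"dx":-20,"dy":0,"dz":0,"twist":0,"claw":0.4},{"dx":-40,"dy":0,"dz":0,"twist":0,"claw":0.4},{"dx":-40,"dy":0,"dz":0,"twist":0,"claw":-1},{"dx":0,"dy":40,"dz":0,"twist":0,"claw":-1},{"dx":0,"dy":50,"dz":0,"twist":0,"claw":-1},{"dx":0,"dy":0,"dz":0,"twist":0,"claw":-1}]'; python3 -c "
from go import *
p=dr(-.075,0);go(*p,.285,173.5)"
```

```text
t: 14.32
tool_pos: [0.5268, -0.0591, 0.2456]
ee_rot: [-1.124, 1.261, 1.124]
wrist_force: [-0.8, 0.4, -0.2]
grip_width: 0.0598
t: 15.2
tool_pos: [0.4346, -0.0481, 0.3567]
ee_rot: [-1.124, 1.261, 1.124]
wrist_force: [0.7, -0.6, -0.5]
grip_width: -0.0002
t 15.2 q6 -0.19 twist -0.002 dx dy dz [71.7 64.2 -0.5] F [ 0.7 -0.6 -0.5] w -0.0002
```

```bash
python3 -m pendant '[{"dx":0,"dy":32,"dz":0,"twist":0,"claw":-1},{"dx":0,"dy":32,"dz":0,"twist":0,"claw":-1},{"dx":44,"dy":0,"dz":0,"twist":0,"claw":-1},{"dx":44,"dy":0,"dz":0,"twist":0,"claw":-1},{"dx":0,"dy":0,"dz":0,"twist":0,"claw":-1}]'
python3 - <<'E'
from go import *
p=dr(-.0335,0);go(*p,.268,173.5)
im,d,C=cam('top');save('placed',im,(180,150,440,300),3)
P=pts(C,d);hsv=cv2.cvtColor(im,cv2.COLOR_RGB2HSV).astype(int)
m=(hsv[...,0]>100)&(hsv[...,0]<128)&(hsv[...,1]>110)&(P[...,2]>.05)&(abs(P[...,1]+.06)<.05)&(abs(P[...,0]-.52)<.08)
g=P[m];q=g[:,:2]-PC;print(len(g),'z',np.percentile(g[:,2],[5,50,95]).round(3),'d',np.percentile(q@D,[1,99]).round(3),'l',np.percentile(q@L,[1,99]).round(3))
E
```

```text
t: 15.82
tool_pos: [0.3734, -0.0413, 0.2665]
ee_rot: [-1.121, 1.263, 1.128]
wrist_force: [1.1, 0.6, 0.7]
grip_width: -0.0001
t 15.82 q6 -0.22 twist -0.001 dx dy dz [ -1.7 -38.9  -0.3] F [1.1 0.6 0.7] w -0.0001
398 z [0.086 0.09  0.093] d [0.036 0.128] l [-0.021  0.024]
```

View pics/placed.png

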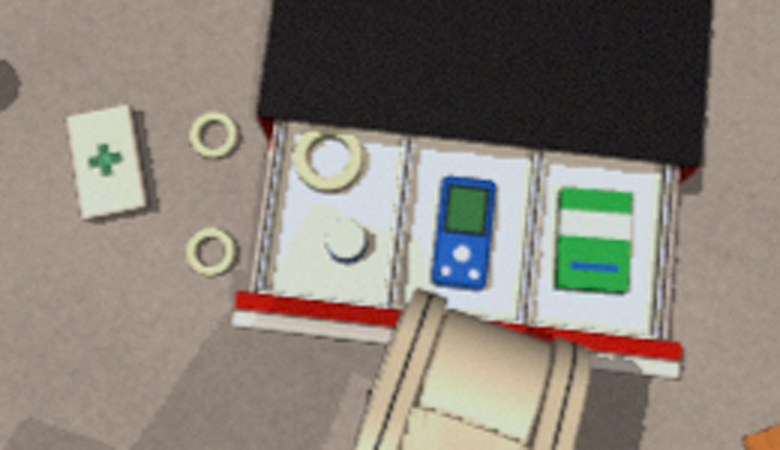

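The meter lies display up in the middle bin (465,232), the carton is flat (595,240), and the tape and jar are in place. Now I push the drawer shut slowly.

```bash
python3 -m pendant '[{"dx":0,"dy":-15,"dz":0,"twist":0,"claw":-1},{"dx":0,"dy":-12,"dz":0,"twist":0,"claw":-1},{"dx":0,"dy":-5,"dz":0,"twist":0,"claw":-1},{"dx":0,"dy":-3,"dz":0,"twist":0,"claw":-1},{"dx":0,"dy":-3,"dz":0,"twist":0,"claw":-1},{"dx":0,"dy":-3,"dz":0,"twist":0,"claw":-1},{"dx":0,"dy":-4,"dz":0,"twist":0,"claw":-1},{"dx":0,"dy":-5,"dz":0,"twist":0,"claw":-1}]'; python3 -m pendant '[{"dx":0,"dy":-6,"dz":0,"twist":0,"claw":-1},{"dx":0,"dy":-7,"dz":0,"twist":0,"claw":-1},{"dx":0,"dy":-7,"dz":0,"twist":0,"claw":-1},{"dx":0,"dy":-7,"dz":0,"twist":0,"claw":-1},{"dx":0,"dy":-7,"dz":0,"twist":0,"claw":-1},{"dx":0,"dy":-7,"dz":0,"twist":0,"claw":-1},{"dx":0,"dy":-7,"dz":0,"twist":0,"claw":-1},{"dx":0,"dy":-7,"dz":0,"twist":0,"claw":-1}]'; python3 -c "
from go import *
p=dr(.12,0);go(*p,.268,173.5)"
```

```text
t: 16.88
tool_pos: [0.4235, -0.0472, 0.2676]
ee_rot: [-1.124, 1.262, 1.125]
wrist_force: [-2.7, 0.6, 0.6]
grip_width: 0.0
t: 17.88
tool_pos: [0.4786, -0.0535, 0.2676]
ee_rot: [-1.124, 1.261, 1.124]
wrist_force: [-1.6, 1.8, 0.2]
grip_width: 0.0002
t 17.88 q6 -0.17 twist -0.001 dx dy dz [ -0.4 -86.5  -0. ] F [-1.6  1.8  0.2] w 0.0002
```

```bash
python3 -m pendant '[{"dx":0,"dy":-7,"dz":0,"twist":0,"claw":-1},{"dx":0,"dy":-7,"dz":0,"twist":0,"claw":-1},{"dx":0,"dy":-7,"dz":0,"twist":0,"claw":-1},{"dx":0,"dy":-7,"dz":0,"twist":0,"claw":-1},{"dx":0,"dy":-7,"dz":0,"twist":0,"claw":-1},{"dx":0,"dy":-7,"dz":0,"twist":0,"claw":-1},{"dx":0,"dy":-7,"dz":0,"twist":0,"claw":-1},{"dx":0,"dy":-7,"dz":0,"twist":0,"claw":-1}]'; python3 -m pendant '[{"dx":0,"dy":-6,"dz":0,"twist":0,"claw":-1},{"dx":0,"dy":-4,"dz":0,"twist":0,"claw":-1},{"dx":0,"dy":-3,"dz":0,"twist":0,"claw":-1},{"dx":0,"dy":-2,"dz":0,"twist":0,"claw":-1},{"dx":0,"dy":-2,"dz":0,"twist":0,"claw":-1},{"dx":0,"dy":-2,"dz":0,"twist":0,"claw":-1}]'; python3 -c "
from go import *
p=dr(.12,0);go(*p,.268,173.5)"
```

```text
t: 18.88
tool_pos: [0.5342, -0.06, 0.2677]
ee_rot: [-1.124, 1.261, 1.124]
wrist_force: [-2.0, 2.4, 0.6]
grip_width: -0.0002
t: 19.62
tool_pos: [0.5527, -0.0622, 0.2677]
ee_rot: [-1.124, 1.261, 1.124]
wrist_force: [-0.7, 0.6, -0.1]
grip_width: 0.0001
t 19.62 q6 -0.15 twist -0.001 dx dy dz [ -0.3 -11.9   0.2] F [-0.7  0.6 -0.1] w 0.0001
```

```bash
python3 -m pendant '[{"dx":0,"dy":-2,"dz":0,"twist":0,"claw":-1},{"dx":0,"dy":-2,"dz":0,"twist":0,"claw":-1},{"dx":0,"dy":-2,"dz":0,"twist":0,"claw":-1},{"dx":0,"dy":-2,"dz":0,"twist":0,"claw":-1}]';python3 -m pendant '[{"dx":0,"dy":-1,"dz":0,"twist":0,"claw":-1},{"dx":0,"dy":-1,"dz":0,"twist":0,"claw":-1},{"dx":0,"dy":0,"dz":0,"twist":0,"claw":-1}]'; python3 -c "
from go import *
p=dr(.12,0);go(*p,.268,173.5)
im,d,C=cam('top');P=pts(C,d);hsv=cv2.cvtColor(im,cv2.COLOR_RGB2HSV).astype(int);q=P[...,:2]-PC;dd=q@D;ll=q@L
for l0 in(-.15,.12,.16):
  m=(abs(ll-l0)<.012)&(dd>.08)&(dd<.22);b=np.round(dd[m]/.003).astype(int);print(l0,[(int(i*3),int(1000*np.median(P[...,2][m][b==i])),int(np.median(hsv[...,1][m][b==i]))) for i in np.unique(b)])"
```

```text
t: 20.12
tool_pos: [0.5579, -0.0627, 0.2676]
ee_rot: [-1.121, 1.267, 1.129]
wrist_force: [-27.7, 1.1, 17.4]
grip_width: -0.0002
t: 20.5
tool_pos: [0.5585, -0.0626, 0.2676]
ee_rot: [-1.119, 1.27, 1.132]
wrist_force: [-30.7, 1.3, 20.1]
grip_width: -0.0003
t 20.5 q6 -0.15 twist -0.002 dx dy dz [-0.5 -6.1 -0. ] F [-30.7   1.3  20.1] w -0.0003
-0.15 [(81, 0, 41), (84, 0, 39), (87, -1, 39), (90, -1, 39), (93, -1, 43), (96, 0, 37), (99, 0, 38), (102, 0, 38), (105, -1, 39), (108, -1, 40), (111, -2, 40), (114, 0, 38), (117, -1, 38), (120, -1, 40), (123, 109, 30), (126, 113, 25), (129, 116, 28), (132, 1, 32), (135, 46, 39), (138, 113, 79), (141, 113, 213), (144, 116, 235), (147, 116, 240), (150, 116, 239), (153, 129, 48), (156, 130, 43), (159, 129, 36), (162, 129, 61), (165, 128, 49), (168, 130, 32), (171, 130, 48), (174, 131, 56), (177, 130, 34), (180, 130, 26), (183, 130, 33), (186, 130, 37), (189, 130, 41), (192, 130, 30), (195, 131, 26), (198, 131, 34), (201, 129, 41), (204, 130, 36), (207, 131, 26), (210, 130, 22), (213, 130, 32), (216, 131, 38), (219, 131, 28)]
0.12 [(90, -2, 44), (93, 0
[... 697 characters left out ...]
, (87, -1, 43), (90, 0, 42), (93, 0, 42), (96, 0, 42), (99, -1, 39), (102, 1, 39), (105, 0, 38), (108, -1, 43), (111, 0, 39), (114, -1, 41), (117, -1, 41), (120, -1, 43), (123, 107, 32), (126, 114, 28), (129, 57, 33), (132, 115, 28), (135, 45, 40), (138, 113, 78), (141, 115, 231), (144, 117, 234), (147, 116, 243), (150, 116, 234), (153, 130, 34), (156, 129, 29), (159, 130, 23), (162, 130, 30), (165, 129, 48), (168, 130, 31), (171, 129, 34), (174, 131, 39), (177, 130, 35), (180, 131, 42), (183, 129, 31), (186, 130, 28), (189, 130, 28), (192, 130, 41), (195, 130, 31), (198, 131, 25), (201, 130, 33), (204, 130, 28), (207, 130, 34), (210, 130, 24), (213, 131, 31), (216, 130, 29), (219, 130, 34)]
```

The push met a hard stop (about 31 N), with the panel flush against the unit edge. I'll back off and check.

```bash
python3 -m pendant '[{"dx":0,"dy":6,"dz":0,"twist":0,"claw":-1},{"dx":0,"dy":20,"dz":0,"twist":0,"claw":-1},{"dx":0,"dy":50,"dz":0,"twist":0,"claw":-1},{"dx":-50,"dy":30,"dz":0,"twist":0,"claw":-1},{"dx":-50,"dy":0,"dz":0,"twist":0,"claw":-1},{"dx":0,"dy":0,"dz":0,"twist":0,"claw":-1},{"dx":0,"dy":0,"dz":0,"twist":0,"claw":-1}]'
python3 - <<'E'
from go import *
im,d,C=cam('top');P=pts(C,d);hsv=cv2.cvtColor(im,cv2.COLOR_RGB2HSV).astype(int);q=P[...,:2]-PC;dd=q@D;ll=q@L
red=((hsv[...,0]<8)|(hsv[...,0]>172))&(hsv[...,1]>150)&(P[...,2]>.1)&(abs(ll)<.2)&(dd<.25)
print('panel top d centre',np.median(dd[red]).round(4),red.sum())
s=cam('side')[0]
save('final',np.hstack([cv2.resize(im[100:300,130:530],(460,300),interpolation=cv2.INTER_CUBIC),cv2.resize(s[120:340,120:440],(340,300))]))
E
```

```text
t: 21.42
tool_pos: [0.4574, -0.0511, 0.3676]
ee_rot: [-1.125, 1.261, 1.124]
wrist_force: [-0.5, -0.1, -0.3]
grip_width: -0.0
panel top d centre 0.1443 370
```

View pics/final.png

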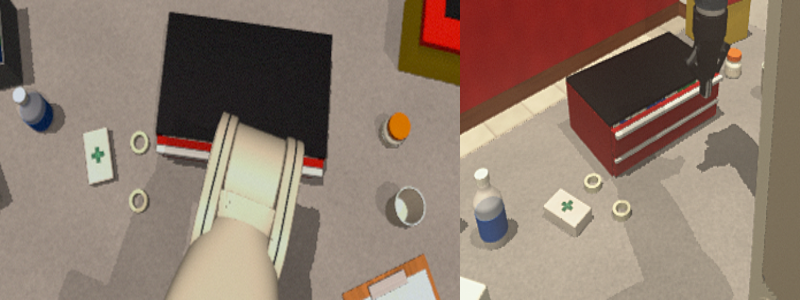

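```bash
python3 -c "
from rig import manip
print(manip.close_job())"
```

```text
the job is handed in; nothing more can be done
None
```

The job is done and handed in at about 21.5 s of the 72 s allowed.

- **Carton:** I tipped it over with shut fingers. Afterwards its top measured z ≈ 0.096, so it lies flat 30 mm high inside its own bin.
- **Meter:** I gripped it across its 48 mm and lowered it into the middle bin until the force rose (about -1.6 to +4.5 N). I then let go with a narrow opening. It lay display up and centred sideways in the bin.
- **Drawer:** I pushed it slowly until it hit a hard stop, with about 31 N backwards and 20 N upwards at the wrist. I then backed off.

**Last checks:**
- The drawer travelled 0.144 m. Its panel is flush with the unit's edge to about 2 mm, the limit of the depth reading. That is just under the stated 0.145–0.165 m starting opening, so I count it as fully shut.
- The tin, gel, specimen jar and cup look undisturbed in the final picture.
- The bins' contents could not be seen once the drawer was shut. The last view, just before the push, showed everything in its bin.

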